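# Clamp the blank with the draw latch

### The job

Clamp the wooden blank in the fixture: with the handle still up, hook the latch's wire loop over the far side of the keeper so that its cross bar lies under the lip, then press the handle down over centre until it lies fully home. Feel your way: do not force the loop against the keeper or slam the handle, and leave the other things on the bench alone.

Things in the scene. Friction and masses are not known exactly. Their poses are not given: they have to be found in the camera images.
- fixture: clamping fixture screwed to the bench: plywood base 250 x 130 x 15 mm; across it a wooden blank (top at 42 mm) between a dark fence block (top 50 mm) that carries a steel draw latch, and a sliding jaw (top 45 mm) with the keeper. Origin on the bench under the handle's pivot; x level along the pull, from keeper to fence; z up. The latch moves in its plane y = 0; base from x = -140 to +110 mm
- pivot (a point): the handle's pivot axis, parallel to the fixture's y, 85 mm above the bench; same axes as the fixture. The loop is hinged to the handle 22 mm out from this pivot, 2 mm below the handle's centre line as it lies closed. At the start the loop stands up at some 30 to 45 degrees, held against its stop by a light spring
- handle (a joint): handle angle in rad: 0 = closed stop, level along the fixture's +x; pi/2 upright; 2.3 = other stop, leaning to the keeper. Stays where left (friction 0.08 N m). With the loop hooked, tension begins at 1.1 to 1.6 rad, takes some 6 to 17 N across the grip, passes over centre near 0.25 rad, then the latch pulls itself shut
- handle_grip (a point): centre of the handle's black grip, 65 mm from the pivot; the grip is 50 mm long (40 to 90 mm from the pivot), 24 mm wide along y, 12 mm thick; the steel shank is 8 mm thick. x axis along the handle away from the pivot, y parallel to the pivot axis
- loop_bar (a point): centre of the cross bar at the free end of the loop, a U of 6 mm round steel, 46 mm wide outside along the fixture's y; its two legs run 98.5 mm from the bar to the hinge on the handle. Can be gripped from above across both legs at the bar. A light spring lifts it (0.3 N at the bar): let go, the bar stays down only when caught under the lip. Moving it swings the handle too. x axis from the bar along the legs to the hinge
- keeper_seat (a point): nominal centre of the cross bar when hooked, 70 mm above the bench, 85 mm from the pivot along the fixture's -x (same axes; moves with the jaw). The jaw's top lies 25 mm below it. The keeper itself is screwed up to 4 mm further to +x or -x than this says: that is not measured and must be felt or seen
- keeper_top (a point): nominal top of the keeper's lip, 10 mm above keeper_seat (same 4 mm doubt). The keeper is a steel hook 22 mm wide along y: an upright wall, its face 3 mm to +x of the seat, and a 5 mm thick lip over the seat that runs from the wall to 3 mm past the seat on the -x side; open to -x and underneath
- jaw (a joint): travel of the jaw towards the blank in m: 0 = open, where a spring (about 6 N/mm, preloaded to 20 N) holds it; 0.0035 to 0.013 when the latch is closed with its loop hooked
- glue: white glue bottle with a grey cap, 60 mm across, 150 mm tall; origin at the centre of its foot; to be left alone
- mallet: hammer lying flat, 260 mm long; origin under it; to be left alone
- driver: screwdriver with a wooden handle, 200 mm long, lying flat; to be left alone
- tape: tape measure, grey case 68 x 34 x 62 mm, standing; origin at the centre of its underside; to be left alone
- offcut: wooden offcut 70 x 40 x 28 mm lying beside the fixture; origin at the centre of its underside; to be left alone
- pencil: pencil 150 mm long, 8 mm thick, lying beside the fixture; to be left alone

How it is judged:
On the way:
1. the loop's cross bar is below the keeper's lip and bears on the keeper while the handle is still up (over 0.85 rad) (x of loop_bar in the frame of keeper_seat between -0.0075 and 0.0075 m and z of loop_bar in the frame of keeper_seat between -0.012 and 0.004 m and contact force between loop and keeper above 1.5 N and value of joint handle above 0.85 rad), for 0.1 s.
At the end, for the whole second after the job is handed in: the handle lies closed (within 0.06 rad of its stop) and at rest, the loop's cross bar is under the keeper's lip, and the jaw is drawn at least 3 mm towards the blank (value of joint handle below 0.06 rad and value of joint jaw above 0.003 m and x of loop_bar in the frame of keeper_seat between -0.0075 and 0.0075 m and z of loop_bar in the frame of keeper_seat between -0.012 and 0.004 m and velocity of joint handle between -0.05 and 0.05 rad/s); the robot touches nothing.
It fails at once if the loop is forced against the keeper with more than 25 N while the fingers hold or push the loop (contact force between loop and keeper above 25 N and contact force between the fingers and loop above 1 N).
It fails at once if the handle is pressed or struck with more than 40 N (contact force between the fingers and handle_c0 above 40 N or contact force between the fingers and handle_c1 above 40 N).
It fails at once if one of the other things is shifted by more than 30 mm (distance of any of glue, mallet, driver, tape, offcut, pencil from where it was at the start of the episode above 0.03 m).
It also fails if it takes over 64 s, if anything falls off the work surface, if the arm or the gripper's body presses on something with over 40 N, if the wrist force passes 120 N, or if a joint passes its speed limit or range.

### The arm

A 7-joint arm with a two-finger parallel gripper is mounted at the origin on the work surface. World frame = base frame: x ahead of the robot, y to its left, z up, the work surface at z = 0. Lengths are in m, angles in rad, forces in N, time in s.
With the tool pointing down it reaches from about 0.4 to 0.85 m from the base axis. Payload 10.4 kg.
Tool frame: the origin (TCP) lies midway between the tips of the shut fingers; the grasp point (between the pads) lies manip.pinch_z behind it (manip.pinch_z is the distance from the TCP to the grasp point, in m); z points along the fingers, y is the direction in which the jaws open and shut (so a half turn about z gives the same grasp; the last joint's range is limited). The gripper opens to 85 mm and grips with 20 to 120 N. Pads are 22 mm wide; open, the fingers measure 114 mm over their backs; the gripper's body (76 mm by 85 mm) begins 54 mm behind the grasp point. The pads swing forward as they close: fully open they stand 13 mm farther back than shut.
Start: joints at [1.18, 0.332, -0.065, 1.46, 0.022, 1.35, -0.088], TCP at [0.225, -0.583, 0.231] pointing down, gripper open.
Joint ranges: [-2.6, 2.6], [-0.5, 2.12], [-1.47, 1.34], [0.16, 2.42], [-1.27, 4.41], [0.06, 2.06], [-2.6, 2.6]. Speed limits (rad/s): [2.22, 2.22, 2.79, 2.79, 3.14, 3.14, 3.14].

### API

Orientations are given as a unit quaternion [x, y, z, w].
In Python, from workcell import manip gives the robot as it stands.
- The arm moves only by the shell command python3 -m handwheel 'ROWS' [FORCE]. ROWS is JSON, a list that holds one entry, the list of rows, each a list of 7 numbers: the shift along the tool's x, y, z in m, then the turn, a rotation vector about the tool's x, y, z in rad, then the finger opening in m, from 0 to 0.0854. In form: [[[tx, ty, tz, ax, ay, az, claw], ...]]. A call has 1 to 8 rows; each row is the pose to reach, as a shift and turn from the pose commanded when the call began, along the tool's axes at that moment; what a row does not reach only later rows make up. A row lasts 1/8 s, in which the tool goes at most 62.5 mm and 10.7 degrees, less where a joint would pass 70% of its speed; a pose out of reach is approached as far as the arm can. A call with a gripper value outside its range is refused whole. The fingers move at their own pace and stop on an object; FORCE is the grip in N (left out, the last holds). Time passes only in rows, so rows that repeat a pose let the fingers close. It gives the time, the measured TCP pose, the force and the opening at its end, in the units of the state.
- manip.get_obs(): the state, without advancing time (a new reading comes with each control period).
- manip.camera(name): name is "scene" or "top"; returns the picture (384x512x3 uint8, blue, green, red); there is no depth.
- manip.calibration(name): a dict with "fx", "fy", "cx", "cy" (pixels), "k1" (the pictures are not rectified: a ray, as slopes to the right and down, at radius r is drawn at 1 + k1 r^2 times it, then the intrinsics apply), "view" (4x4, takes a point from world to camera coordinates). Camera axes: x right, y up, looking along -z (the intrinsics and any distortion apply to the point x, -y, -z); pixel columns grow to the right and rows downward; lengths in m; the calibration is good to about 2 mm. A picture is of the moment at which its call begins. calibration takes no time and is no camera call.
- manip.hand_in(): hands the job in, once; it reports no verdict.
The state is a dict: "clock": time; "joint_pos": joint angles; "joint_velocities": joint speeds; "tau": joint torques, N m; "position": TCP position; "ee_rot": TCP orientation; "ft_force": force on the tool from outside, world axes, zero at the start; "torque": the same for the moment, N m; "grip_width": opening from 0.0 (shut) to 1.0 (fully open).
Only numpy, scipy, OpenCV 4.12 (cv2) and the standard library are available. Lean on these libraries where they do the work, as an engineer would, in place of code of your own. Each camera call takes 0.05 s, during which the arm holds its last target.

## Working session

There is one attempt and no reset: what is moved stays moved. The work goes in short steps, Python scripts to look and compute and a shell command to move; the robot and the scene stay as the last step left them, time stands still between calls to the robot, and variables do not carry over. Pictures are saved under pics/ and viewed, and the job is handed in when it is done.

```bash
mkdir -p pics; ls; python3 - <<'E'
from workcell import manip
import cv2
print(manip.get_obs(), manip.pinch_z)
for n in("scene","top"):
    cv2.imwrite(f"pics/{n}0.png",manip.camera(n)); print(n,manip.calibration(n))
E
```

```text
pics
{'clock': 0.0, 'joint_pos': array([ 1.18039948,  0.33290946, -0.06469193,  1.46093281,  0.02158059,
        1.34990307, -0.08850345]), 'joint_velocities': array([-1.85454989e-04, -7.73791722e-04, -1.46599662e-04, -1.92009936e-05,
       -6.80247029e-04,  9.90239859e-04,  6.74681182e-04]), 'tau': array([-9.37017649e-04, -6.25461173e+01,  4.83697979e-02, -3.91607058e+01,
        1.60633202e-02,  9.91525798e-03,  5.10972342e-06]), 'position': array([ 0.22458712, -0.58285286,  0.2304965 ]), 'ee_rot': array([ 9.83137524e-01,  1.82866284e-01, -1.58051321e-04, -7.11729073e-04]), 'ft_force': array([ 0.23004408, -0.42818158,  0.01861249]), 'torque': array([ 0.02712882, -0.04458905, -0.00148865]), 'grip_width': 0.9997356907311841} 0.0187
scene {'fx': 347.44885310841164, 'fy': 347.44885310841164, 'cx': 250.02482250485036, 'cy': 194.3472449193388, 'k1': -0.042025025736757086, 'view': array([[-0.22148118,  0.9751462 , -0.00599831,  0.13793796],
       [-0.76969695, -0.17103486,  0.6150721 ,  0.35510914],
       [ 0.5987593 ,  0.14084378,  0.78844805, -1.41512645],
       [ 0.        ,  0.        ,  0.        ,  1.        ]])}
top {'fx': 415.9409007645603, 'fy': 415.9409007645603, 'cx': 259.75848013997387, 'cy': 190.1087062320878, 'k1': -0.07938820310989457, 'view': array([[-0.02104214, -0.99977474,  0.00277319,  0.00608206],
       [ 0.98966663, -0.02043573,  0.14192372, -0.53302756],
       [-0.14183507,  0.00573091,  0.98987371, -1.05013877],
       [ 0.        ,  0.        ,  0.        ,  1.        ]])}
```

View pics/scene0.png

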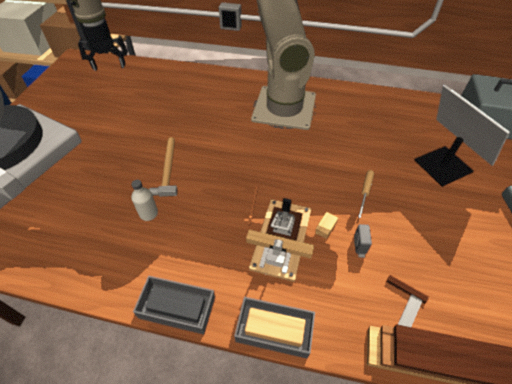

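View pics/top0.png

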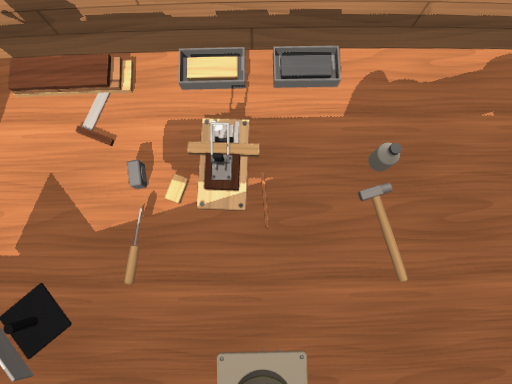

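The scene view shows the fixture around (280,235), and in the top view it sits at (224,163), with the keeper side away from the robot. Zooming in.

```bash
python3 - <<'E'
import cv2
a=cv2.imread("pics/scene0.png")[190:290,235:345]; cv2.imwrite("pics/sz.png",cv2.resize(a,None,fx=6,fy=6,interpolation=cv2.INTER_CUBIC)[:600])
a=cv2.imread("pics/top0.png")[110:220,180:280]; cv2.imwrite("pics/tz.png",cv2.resize(a,None,fx=5.4,fy=5.4,interpolation=cv2.INTER_CUBIC))
E
```

```text
(no output)
```

View pics/sz.png

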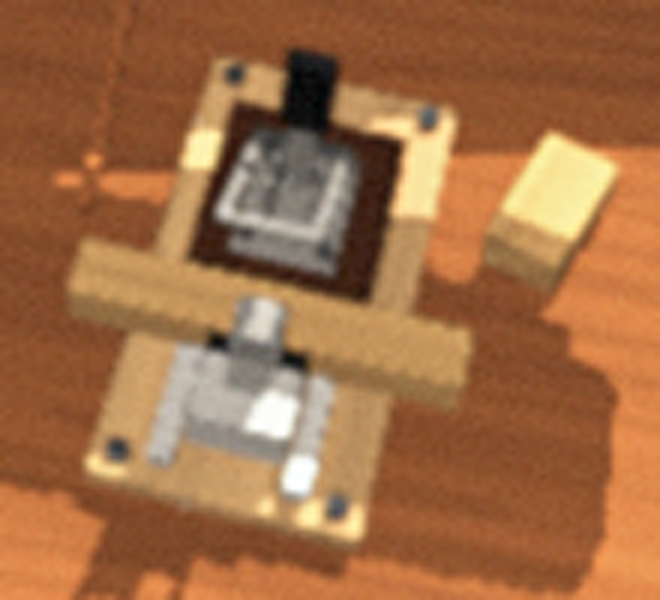

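View pics/tz.png

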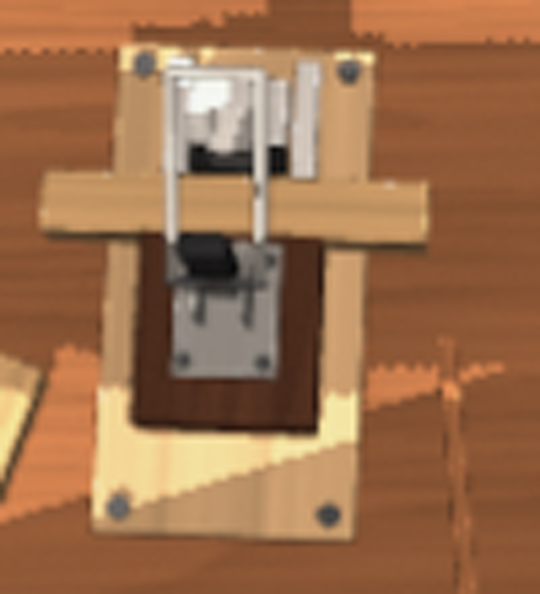

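```bash
cat > h.py <<'E'
import numpy as np, cv2
from workcell import manip
def K(n):
    c=manip.calibration(n); return c, np.array([[c['fx'],0,c['cx']],[0,c['fy'],c['cy']],[0,0,1]])
def undist(n,uv):
    c,_=K(n); d=np.array([(uv[0]-c['cx'])/c['fx'],(uv[1]-c['cy'])/c['fy']]); s=d.copy()
    for _ in range(20): s=d/(1+c['k1']*(s@s))
    return s
def ray(n,uv):
    c,_=K(n); s=undist(n,uv); R=c['view'][:3,:3]; t=c['view'][:3,3]
    return -R.T@t, R.T@np.array([s[0],-s[1],-1.])
def onz(n,uv,z):
    o,d=ray(n,uv); return o+d*(z-o[2])/d[2]
def onplane(n,uv,p,nn):
    o,d=ray(n,uv); return o+d*((p-o)@nn)/(d@nn)
def proj(n,P):
    c,_=K(n); p=c['view'][:3,:3]@np.asarray(P)+c['view'][:3,3]; s=np.array([p[0],-p[1]])/-p[2]
    s=s*(1+c['k1']*(s@s)); return np.array([c['fx']*s[0]+c['cx'],c['fy']*s[1]+c['cy']])
def tri(u,v):
    o1,d1=ray('scene',u);o2,d2=ray('top',v)
    A=np.stack([d1,-d2],1); k=np.linalg.lstsq(A,o2-o1,rcond=None)[0]
    a=o1+d1*k[0];b=o2+d2*k[1]; return (a+b)/2,np.linalg.norm(a-b)
tz=lambda x,y:((x+.5)/5.4-.5+180,(y+.5)/5.4-.5+110)
sz=lambda x,y:((x+.5)/6-.5+235,(y+.5)/6-.5+190)
E
python3 - <<'E'
from h import *
np.set_printoptions(precision=4,suppress=True)
C=[onz('top',tz(*p),.015) for p in[(120,47),(376,53),(353,540),(92,533)]]
for c in C: print(c)
for i in range(4): print(np.linalg.norm(C[i]-C[(i+1)%4]))
S=[onz('scene',sz(*p),.015) for p in[(215,57),(458,108),(358,545),(85,465)]]
for c in S: print('s',c)
for i in range(4): print(np.linalg.norm(S[i]-S[(i+1)%4]))
E
```

```text
[0.7391 0.1499 0.015 ]
[0.733  0.0196 0.015 ]
[0.4849 0.0352 0.015 ]
[0.4909 0.1637 0.015 ]
0.13045468467916754
0.24854291432653342
0.12865691679363547
0.24850521550904653
s [0.4851 0.0355 0.015 ]
s [0.4904 0.1655 0.015 ]
s [0.7427 0.1501 0.015 ]
s [0.731 0.021 0.015]
0.1301356814261746
0.2527650547161529
0.129590055098063
0.246325947571684
```

```bash
cat >> h.py <<'E'
FX=np.array([-0.9983,0.0585,0]);FX/=np.linalg.norm(FX);FZ=np.array([0,0,1.]);FY=np.cross(FZ,FX)
FO=np.array([.6125,.0924,0])+.015*FX
def f2w(x,y,z): return FO+x*FX+y*FY+z*FZ
def w2f(P): d=np.asarray(P)-FO; return np.array([d@FX,d@FY,d[2]])
def fp(n,uv,y=0): return w2f(onplane(n,uv,FO+y*FY,FY))
E
python3 - <<'E'
from h import *
np.set_printoptions(precision=4,suppress=True)
print(FO,FX,FY)
b=tri(sz(272,222),tz(217,72)); print('bar',w2f(b[0]),b[1])
for s,t in [((215,212),(263,72)),((328,236),(168,72))]:
    b=tri(sz(*s),tz(*t)); print('bar end',w2f(b[0]),b[1])
for n,p in [('scene',sz(312,55)),('scene',sz(305,125)),('top',tz(207,240)),('top',tz(207,275))]: print(n,fp(n,p))
# overlays
for th in (1.3,1.6,1.9,2.2):
    c,s=np.cos(th),np.sin(th)
    print(th,[ (proj(n,f2w(r*c,0,.085+r*s))-o)*k for n,o,k in(('scene',(235,190),6),('top',(180,110),5.4)) for r in (.04,.09)])
for x in(-.089,-.085,-.081): print('lip top',x,[(proj(n,f2w(x-.003+dx,0,.080))-o)*k for n,o,k in(('scene',(235,190),6),('top',(180,110),5.4)) for dx in(0,.006)])
E
```

```text
[0.5975 0.0933 0.    ] [-0.9983  0.0585  0.    ] [-0.0585 -0.9983  0.    ]
bar [-0.0802  0.0001  0.1643] 0.0029315082748289432
bar end [-0.0813  0.0222  0.1642] 0.0010177034788138005
bar end [-0.0797 -0.0227  0.1627] 0.005018944015457282
scene [-0.0027  0.      0.1811]
scene [0.0047 0.     0.1188]
top [-0.0073 -0.      0.1535]
top [0.0067 0.     0.1458]
1.3 [array([306.1189, 106.2183]), array([320.9072,  19.0408]), array([209.1034, 291.8977]), array([196.823 , 299.5702])]
1.6 [array([300.6777, 124.7983]), array([308.4331,  60.9469]), array([210.183 , 265.4427]), array([199.3915, 237.0074])]
1.9 [array([294.6232, 148.0337]), array([294.2086, 115.1326]), array([211.9937, 241.029 ]), array([203.7669, 179.8558])]
2.2 [array([288.5484, 173.6816]), array([279.7843, 175.8844]), array([214.3478, 221.0344]), array([209.4092, 134.2807])]
lip top -0.089 [array([248.4872, 343.5434]), array([251.6295, 332.1722]), array([229.1636,  99.5415]), array([228.506 , 111.6957])]
lip top -0.085 [array([250.5847, 335.9532]), array([253.7111, 324.6381]), array([228.7252, 107.6416]), array([228.0675, 119.8118])]
lip top -0.081 [array([252.6716, 328.4005]), array([255.7821, 317.1411]), array([228.2868, 115.7524]), array([227.6288, 127.9384])]
```

Fits well: the bar is at fixture (-0.080, 0, 0.164), the loop comes out at 99 mm, and the handle is at about 1.6 rad. Next, a closer look at the keeper for its offset.

```bash
python3 - <<'E'
import cv2, numpy as np
from h import *
np.set_printoptions(precision=2,suppress=True)
A=[]
for n,(y0,x0) in (('scene',(236,262)),('top',(116,205))):
    a=cv2.imread(f"pics/{n}0.png")[y0:y0+30,x0:x0+30]; a=cv2.resize(a,None,fx=13,fy=13,interpolation=cv2.INTER_CUBIC)
    for X,col in((-.089,(0,0,255)),(-.085,(0,255,0)),(-.081,(255,0,0))):
        p=[tuple(np.int32((proj(n,f2w(X-.003,y,.080))-(x0,y0)+.5)*13)) for y in(-.011,.011)]
        cv2.line(a,tuple(map(int,p[0])),tuple(map(int,p[1])),col,1)
    A.append(a)
cv2.imwrite("pics/k.png",np.hstack(A))
E
```

```text
(no output)
```

View pics/k.png

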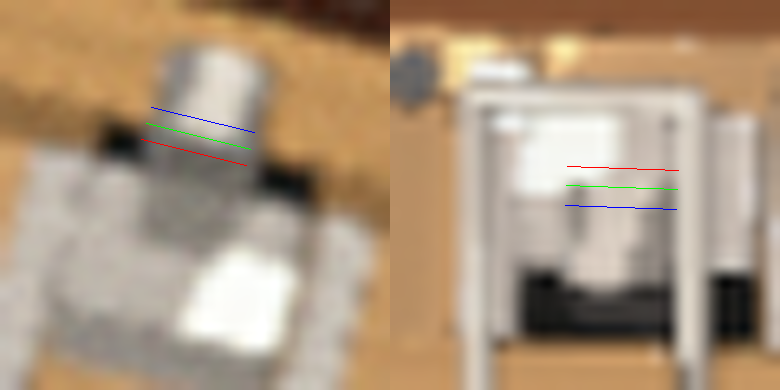

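```bash
cat >> h.py <<'E'
from scipy.spatial.transform import Rotation as Ro
def go(x,z,y=0,lean=0,yaw=0,pz=0):
    """rows from current pose to TCP at fixture (x,y,z)"""
    o=manip.get_obs(); R=Ro.from_quat(o['ee_rot'])
    T=np.stack([-FX,FY,-FZ],1)
    T=Ro.from_rotvec(-lean*FY).as_matrix()@T if True else T
    T=T@Ro.from_euler('z',yaw).as_matrix()
    d=R.inv().apply(f2w(x,y,z)-o['position']); r=(R.inv()*Ro.from_matrix(T)).as_rotvec()
    print('shift',d.round(4),'rot',r.round(4))
def st():
    o=manip.get_obs(); R=Ro.from_quat(o['ee_rot']); Fm=np.stack([FX,FY,FZ])
    print('t',round(o['clock'],2),'tcpF',w2f(o['position']).round(4),'toolzF',(Fm@R.as_matrix()[:,2]).round(3),'toolyF',(Fm@R.as_matrix()[:,1]).round(3),'F',(Fm@o['ft_force']).round(2),'w',round(o['grip_width']*85.4,1))
E
python3 - <<'E'
from h import *
st(); go(-.08,.28); go(-.08,.28,lean=.3)
E
```

```text
t 0.1 tcpF [0.3327 0.6968 0.2306] toolzF [ 0.001 -0.001 -1.   ] toolyF [-0.414  0.91  -0.001] F [-0.44  0.28  0.27] w 85.6
shift [ 0.664  -0.4638 -0.0489] rot [-1.200e-03  3.000e-04  4.264e-01]
shift [ 0.664  -0.4638 -0.0489] rot [ 0.0627 -0.2951  0.4233]
```

```bash
python3 -m handwheel '[[[0.04,-0.03,-0.06,0,0,0.1,0.0854],[0.1,-0.07,-0.06,0,0,0.2,0.0854],[0.2,-0.14,-0.06,0,0,0.3,0.0854],[0.3,-0.21,-0.06,0,0,0.426,0.0854],[0.4,-0.28,-0.05,0,0,0.426,0.0854],[0.664,-0.464,-0.05,0,0,0.426,0.0854],[0.664,-0.464,-0.05,0,0,0.426,0.0854],[0.664,-0.464,-0.05,0,0,0.426,0.0854]]]' 20; python3 -c "
from h import *
st(); go(-.08,.28); go(-.08,.28,lean=.15)"
```

```text
clock: 1.1
position: [0.4917, -0.186, 0.2855]
ee_rot: [1.0, -0.029, -0.0, 0.0]
ft_force: [2.2, -1.2, -0.3]
grip_width: 1.001
t 1.1 tcpF [0.0893 0.285  0.2855] toolzF [ 0.  0. -1.] toolyF [-0.  1.  0.] F [-2.25  1.07 -0.32] w 85.5
shift [ 0.1693 -0.285   0.0054] rot [0.0002 0.     0.    ]
shift [ 0.1693 -0.285   0.0054] rot [ 0.0002 -0.15   -0.    ]
```

```bash
python3 -m handwheel '[[[0.169,-0.285,0,0,0,0,0.0854],[0.169,-0.285,0,0,0,0,0.0854],[0.169,-0.285,0,0,0,0,0.0854],[0.169,-0.285,0,0,0,0,0.0854],[0.169,-0.285,0,0,0,0,0.0854],[0.169,-0.285,0,0,0,0,0.0854],[0.169,-0.285,0.03,0,0,0,0.0854]]]' 20; python3 -c "
from h import *
st(); go(-.08,.151)
for n in('scene','top'): cv2.imwrite(f'pics/{n}1.png',manip.camera(n))
a=cv2.imread('pics/scene1.png')[130:290,200:360];b=cv2.imread('pics/top1.png')[80:240,140:300]
cv2.imwrite('pics/c1.png',cv2.resize(np.hstack([a,b]),None,fx=2.5,fy=2.5,interpolation=2))
"
```

```text
clock: 1.98
position: [0.6774, 0.0901, 0.2563]
ee_rot: [1.0, -0.027, 0.001, -0.001]
ft_force: [1.0, -0.1, -0.2]
grip_width: 1.001
t 1.98 tcpF [-0.0799 -0.0015  0.2563] toolzF [-0.002 -0.002 -1.   ] toolyF [-0.004  1.    -0.002] F [-1.04  0.08 -0.18] w 85.5
shift [-0.0002  0.0017  0.1053] rot [-0.0021 -0.0023  0.0037]
```

View pics/c1.png

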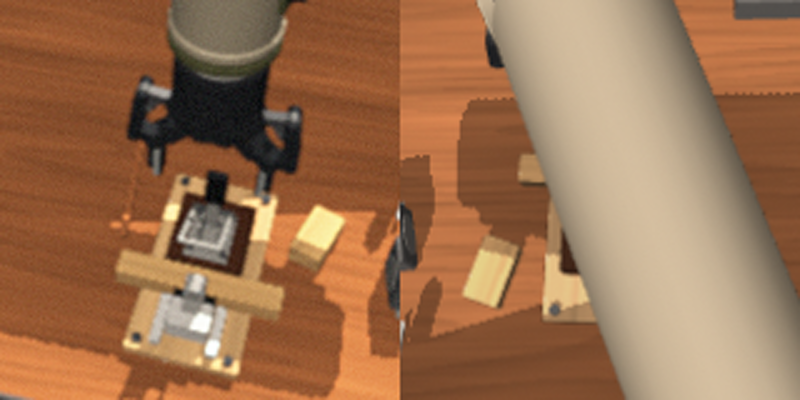

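The gripper is centred above the loop and the fingers straddle it. I'll descend and close on the legs.

```bash
python3 -m handwheel '[[[0,0.0015,0.05,0,0,0,0.0854],[0,0.0015,0.09,0,0,0,0.0854],[0,0.0015,0.105,0,0,0,0.0854],[0,0.0015,0.105,0,0,0,0.0854],[0,0.0015,0.105,0,0,0,0.06],[0,0.0015,0.105,0,0,0,0.03],[0,0.0015,0.105,0,0,0,0.03],[0,0.0015,0.105,0,0,0,0.03]]]' 25; python3 -c "
from h import *
st()
a=manip.camera('scene')[150:270,210:340];cv2.imwrite('pics/c2.png',cv2.resize(a,None,fx=5,fy=5,interpolation=2))
"
```

```text
clock: 3.08
position: [0.6775, 0.0874, 0.1526]
ee_rot: [1.0, -0.028, 0.002, -0.001]
ft_force: [4.0, 4.0, 2.3]
grip_width: 0.518
t 3.08 tcpF [-0.0802  0.0011  0.1526] toolzF [-0.004 -0.003 -1.   ] toolyF [-0.002  1.    -0.003] F [-3.76 -4.26  2.27] w 44.2
```

View pics/c2.png

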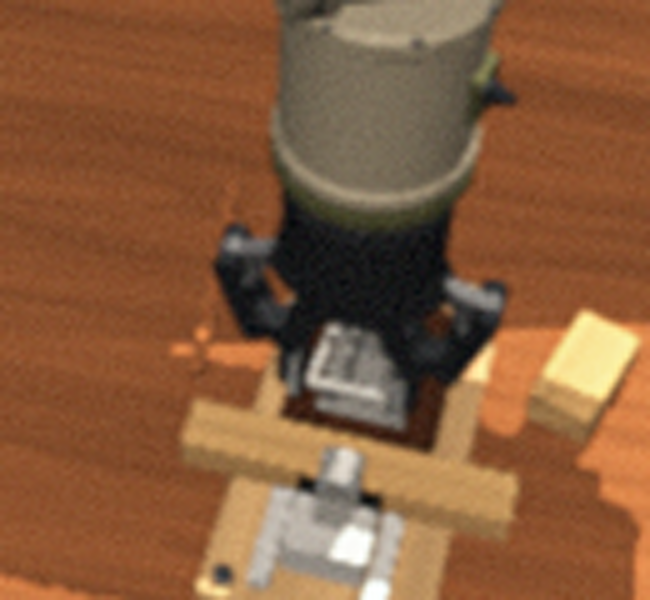

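```bash
cat >> h.py <<'E'
def bar(bx,bz,L,y=0,k=.0115): go(bx+k*np.sin(L),bz-k*np.cos(L),y,L)
E
python3 -c "
from h import *
for p in [(-.089,.154,.04),(-.097,.140,.08),(-.102,.125,.11),(-.104,.110,.15),(-.103,.085,.2),(-.101,.067,.25)]: bar(*p)
"
```

```text
shift [ 0.0083 -0.0011  0.0101] rot [-0.0027 -0.0439  0.0018]
shift [ 0.0158 -0.0011  0.0241] rot [-0.0026 -0.0839  0.0018]
shift [ 0.0204 -0.001   0.0391] rot [-0.0026 -0.1139  0.0019]
shift [ 0.0219 -0.001   0.054 ] rot [-0.0026 -0.1539  0.0019]
shift [ 0.0202 -0.0009  0.0789] rot [-0.0025 -0.2039  0.002 ]
shift [ 0.0176 -0.0009  0.0968] rot [-0.0025 -0.2539  0.0021]
```

```bash
python3 -m handwheel '[[[0.004,-0.001,0.005,0,-0.02,0,0.03],[0.008,-0.001,0.01,0,-0.04,0,0.03],[0.012,-0.001,0.017,0,-0.06,0,0.03],[0.016,-0.001,0.024,0,-0.08,0,0.03],[0.02,-0.001,0.039,0,-0.11,0,0.03],[0.022,-0.001,0.054,0,-0.15,0,0.03],[0.022,-0.001,0.054,0,-0.15,0,0.03]]]' 25; python3 -c "
from h import *
st()
a=manip.camera('scene')[150:270,210:340];cv2.imwrite('pics/c3.png',cv2.resize(a,None,fx=5,fy=5,interpolation=2))
for p in [(-.104,.097,.18),(-.103,.085,.2),(-.102,.075,.23),(-.101,.067,.25)]: bar(*p)
"
```

```text
clock: 4.0
position: [0.698, 0.0863, 0.094]
ee_rot: [0.997, -0.029, -0.077, -0.003]
ft_force: [0.7, 4.4, 1.2]
grip_width: 0.516
t 4.0 tcpF [-0.1007  0.001   0.094 ] toolzF [ 0.154 -0.001 -0.988] toolyF [-0.001  1.    -0.002] F [-0.43 -4.45  1.21] w 44.1
shift [ 0.0025 -0.0011  0.0088] rot [-0.0013 -0.0268  0.001 ]
shift [ 0.0031 -0.001   0.0208] rot [-0.0013 -0.0468  0.0011]
shift [ 0.0033 -0.001   0.0309] rot [-0.0013 -0.0768  0.0011]
shift [ 0.0033 -0.001   0.0389] rot [-0.0012 -0.0968  0.0011]
```

View pics/c3.png

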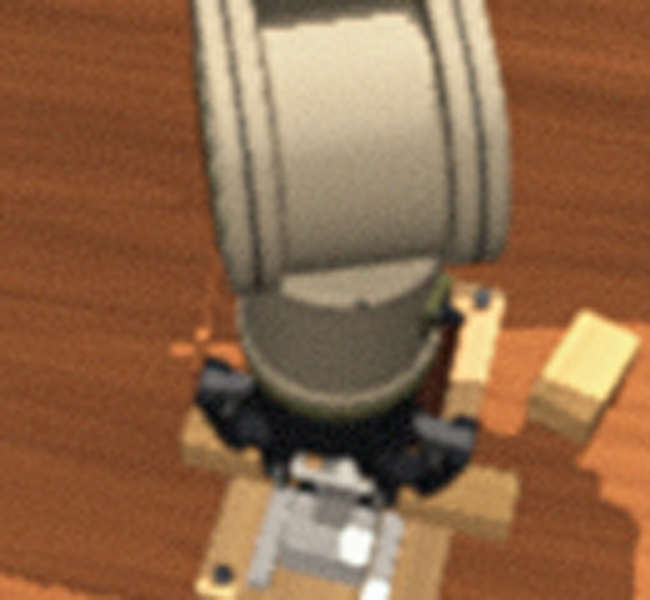

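```bash
python3 -m handwheel '[[[0.0025,-0.001,0.009,0,-0.027,0,0.03],[0.003,-0.002,0.021,0,-0.047,0,0.03],[0.003,-0.002,0.031,0,-0.077,0,0.03],[0.003,-0.002,0.039,0,-0.097,0,0.03],[0.003,-0.002,0.039,0,-0.097,0,0.03]]]' 25; python3 -c "
from h import *
st()
a=manip.camera('scene')[150:270,210:340]
print([(proj('scene',f2w(*p))-(210,150))*5 for p in((-.101,0,.067),(-.101,.023,.067),(-.101,-.023,.067))])
cv2.imwrite('pics/c4.png',cv2.resize(a,None,fx=5,fy=5,interpolation=2))
"
```

```text
clock: 4.68
position: [0.6953, 0.087, 0.0563]
ee_rot: [0.992, -0.029, -0.124, -0.003]
ft_force: [-0.8, -0.0, 1.2]
grip_width: 0.515
t 4.67 tcpF [-0.098   0.0006  0.0563] toolzF [ 0.246  0.001 -0.969] toolyF [-0.     1.     0.001] F [0.82 0.07 1.16] w 44.0
[array([326.83312098, 512.42642783]), array([285.35321073, 502.03056553]), array([368.648116  , 522.89280982])]
```

View pics/c4.png

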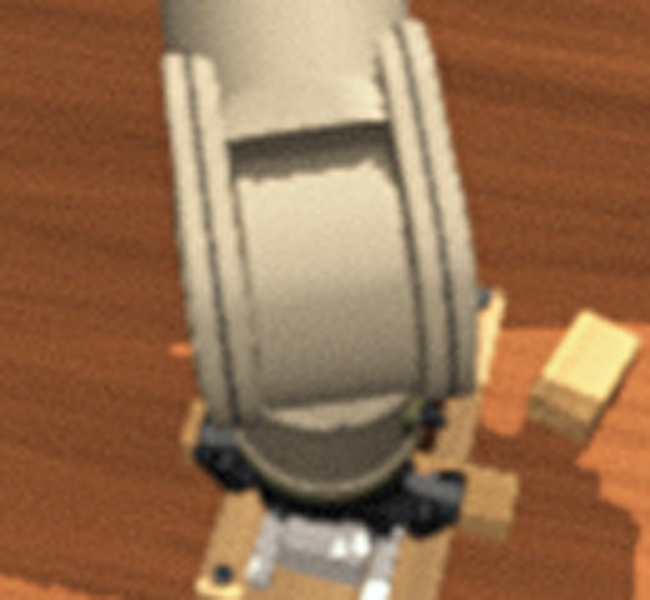

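```bash
python3 -m handwheel '[[[-0.003,0,0.001,0,0,0,0.03],[-0.006,0,0.0015,0,0,0,0.03],[-0.009,0,0.002,0,0,0,0.03],[-0.009,0,0.002,0,0,0,0.03]]]'; python3 -c "
from h import *
st()"; python3 -m handwheel '[[[-0.001,0,0.0003,0,0,0,0.03],[-0.002,0,0.0005,0,0,0,0.03],[-0.002,0,0.0005,0,0,0,0.03]]]'; python3 -c "
from h import *
st()"
```

```text
clock: 5.22
position: [0.6883, 0.0873, 0.059]
ee_rot: [0.992, -0.029, -0.12, -0.004]
ft_force: [7.3, 1.1, -2.4]
grip_width: 0.516
t 5.22 tcpF [-0.091   0.0007  0.059 ] toolzF [ 0.239 -0.    -0.971] toolyF [ 0.001  1.    -0.   ] F [-7.19 -1.49 -2.39] w 44.0
clock: 5.6
position: [0.6862, 0.0874, 0.0589]
ee_rot: [0.992, -0.029, -0.12, -0.004]
ft_force: [6.1, 1.3, -1.4]
grip_width: 0.519
t 5.6 tcpF [-0.0889  0.0007  0.0589] toolzF [ 0.239 -0.    -0.971] toolyF [ 0.001  1.    -0.   ] F [-5.97 -1.67 -1.41] w 44.3
```

```bash
python3 -m handwheel '[[[0.002,0,-0.0005,0,0,0,0.03],[0.004,0,-0.001,0,0,0,0.03],[0.0045,0,0.001,0,0,0,0.03],[0.005,0,0.004,0,0,0,0.03],[0.005,0,0.004,0,0,0,0.03]]]'; python3 -c "
from h import *
st()
a=manip.camera('scene')[220:270,250:315]
cv2.imwrite('pics/c5.png',cv2.resize(a,None,fx=10,fy=10,interpolation=2))
"
```

```text
clock: 6.22
position: [0.6881, 0.0875, 0.0523]
ee_rot: [0.992, -0.029, -0.123, -0.003]
ft_force: [-1.7, 0.3, 1.8]
grip_width: 0.516
t 6.22 tcpF [-0.0908  0.0005  0.0523] toolzF [ 0.244  0.    -0.97 ] toolyF [-0.  1.  0.] F [ 1.73 -0.18  1.81] w 44.1
```

View pics/c5.png

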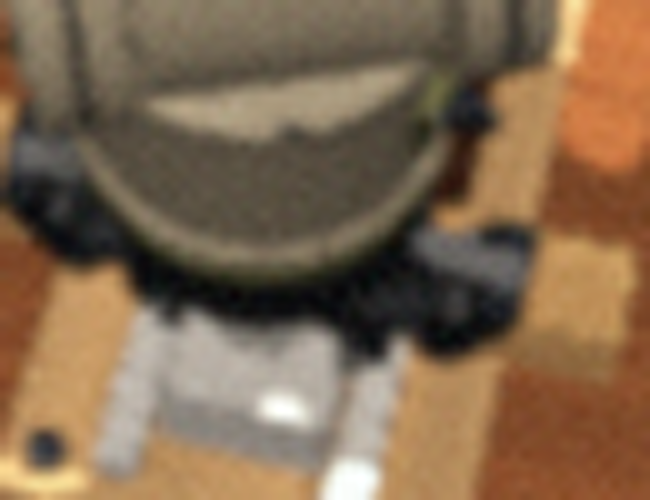

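```bash
python3 -m handwheel '[[[-0.002,0,0.0005,0,0,0,0.03],[-0.004,0,0.001,0,0,0,0.03],[-0.006,0,0.0015,0,0,0,0.03],[-0.006,0,0.0015,0,0,0,0.03]]]'; python3 -c "
from h import *
st()"; python3 -m handwheel '[[[-0.001,0,0.0003,0,0,0,0.03],[-0.002,0,0.0005,0,0,0,0.03],[-0.002,0,0.0005,0,0,0,0.03]]]'; python3 -c "
from h import *
st()"
```

```text
clock: 6.78
position: [0.6848, 0.0876, 0.0531]
ee_rot: [0.992, -0.03, -0.12, -0.004]
ft_force: [12.3, 1.0, -4.8]
grip_width: 0.514
t 6.78 tcpF [-0.0874  0.0006  0.0531] toolzF [ 0.238 -0.001 -0.971] toolyF [ 0.001  1.    -0.001] F [-12.19  -1.72  -4.83] w 43.9
clock: 7.15
position: [0.684, 0.0876, 0.0533]
ee_rot: [0.993, -0.03, -0.118, -0.004]
ft_force: [17.3, 0.1, -6.8]
grip_width: 0.511
t 7.15 tcpF [-0.0867  0.0006  0.0533] toolzF [ 0.235 -0.001 -0.972] toolyF [ 0.002  1.    -0.001] F [-17.21  -1.16  -6.75] w 43.7
```

```bash
python3 -m handwheel '[[[0.001,0,-0.0003,0,0,0,0.03],[0.0005,0,-0.002,0,0,0,0.03],[0,0,-0.004,0,0,0,0.03],[0,0,-0.004,0,0,0,0.03]]]'; python3 -c "
from h import *
st()"; python3 -m handwheel '[[[-0.0003,0,-0.0015,0,0,0,0.03],[-0.0007,0,-0.003,0,0,0,0.03],[-0.0007,0,-0.003,0,0,0,0.03]]]'; python3 -c "
from h import *
st()"
```

```text
clock: 7.65
position: [0.6842, 0.0877, 0.0571]
ee_rot: [0.992, -0.03, -0.119, -0.004]
ft_force: [13.8, 0.5, -4.0]
grip_width: 0.519
t 7.65 tcpF [-0.0868  0.0005  0.0571] toolzF [ 0.237 -0.001 -0.972] toolyF [ 0.001  1.    -0.001] F [-13.79  -1.3   -3.98] w 44.4
clock: 8.02
position: [0.6841, 0.0877, 0.0601]
ee_rot: [0.992, -0.03, -0.119, -0.004]
ft_force: [12.6, 0.9, -4.0]
grip_width: 0.517
t 8.03 tcpF [-0.0868  0.0006  0.0601] toolzF [ 0.237 -0.001 -0.972] toolyF [ 0.001  1.    -0.001] F [-12.52  -1.59  -4.01] w 44.1
```

```bash
python3 -m handwheel '[[[-0.0003,0,-0.001,0,0,0,0.03],[-0.0005,0,-0.002,0,0,0,0.03],[-0.0005,0,-0.002,0,0,0,0.03]]]'; python3 -c "
from h import *
st()"; python3 -m handwheel '[[[-0.0003,0,-0.001,0,0,0,0.03],[-0.0005,0,-0.002,0,0,0,0.03],[-0.0005,0,-0.002,0,0,0,0.03]]]'; python3 -c "
from h import *
st()"
```

```text
clock: 8.4
position: [0.6841, 0.0876, 0.0621]
ee_rot: [0.992, -0.03, -0.119, -0.004]
ft_force: [12.0, -0.3, -4.9]
grip_width: 0.517
t 8.4 tcpF [-0.0868  0.0006  0.0621] toolzF [ 0.237 -0.001 -0.971] toolyF [ 0.001  1.    -0.001] F [-11.95  -0.44  -4.92] w 44.2
clock: 8.78
position: [0.6841, 0.0877, 0.0641]
ee_rot: [0.992, -0.03, -0.119, -0.004]
ft_force: [13.1, 0.6, -4.5]
grip_width: 0.519
t 8.78 tcpF [-0.0867  0.0005  0.0641] toolzF [ 0.237 -0.001 -0.971] toolyF [ 0.001  1.    -0.001] F [-13.03  -1.41  -4.53] w 44.3
```

```bash
python3 -m handwheel '[[[-0.0003,0,-0.001,0,0,0,0.03],[-0.0005,0,-0.002,0,0,0,0.03],[-0.0005,0,-0.002,0,0,0,0.03]]]'; python3 -c "
from h import *
st()"; python3 -m handwheel '[[[-0.0003,0,-0.001,0,0,0,0.03],[-0.0005,0,-0.002,0,0,0,0.03],[-0.0005,0,-0.002,0,0,0,0.03]]]'; python3 -c "
from h import *
st()
a=manip.camera('scene')[190:270,230:330]
cv2.imwrite('pics/c6.png',cv2.resize(a,None,fx=7,fy=7,interpolation=2))
a=manip.camera('top')[80:240,140:300]
cv2.imwrite('pics/c6t.png',cv2.resize(a,None,fx=3,fy=3,interpolation=2))
"
```

```text
clock: 9.15
position: [0.6839, 0.0877, 0.0652]
ee_rot: [0.992, -0.03, -0.12, -0.004]
ft_force: [14.7, 0.8, -9.4]
grip_width: 0.516
t 9.15 tcpF [-0.0865  0.0006  0.0652] toolzF [ 0.238 -0.001 -0.971] toolyF [ 0.001  1.    -0.001] F [-14.61  -1.71  -9.39] w 44.1
clock: 9.52
position: [0.6837, 0.0876, 0.0656]
ee_rot: [0.992, -0.03, -0.12, -0.004]
ft_force: [16.4, 1.5, -20.8]
grip_width: 0.517
t 9.53 tcpF [-0.0864  0.0007  0.0656] toolzF [ 0.238 -0.001 -0.971] toolyF [ 0.001  1.    -0.001] F [-16.32  -2.5  -20.83] w 44.1
```

View pics/c6.png

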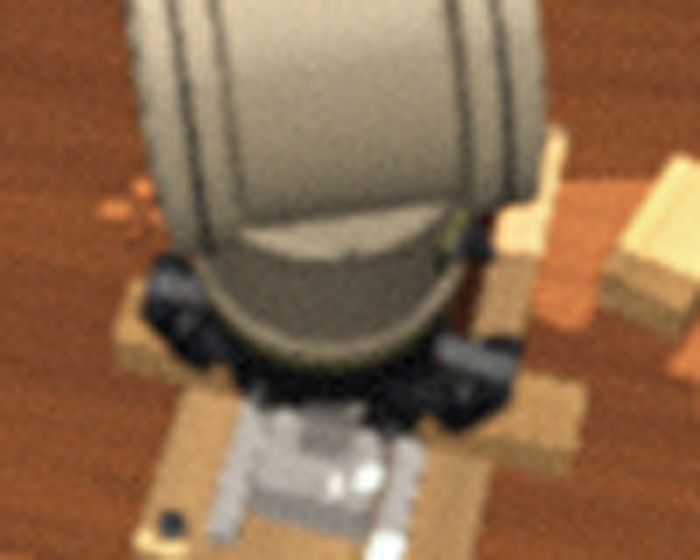

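View pics/c6t.png

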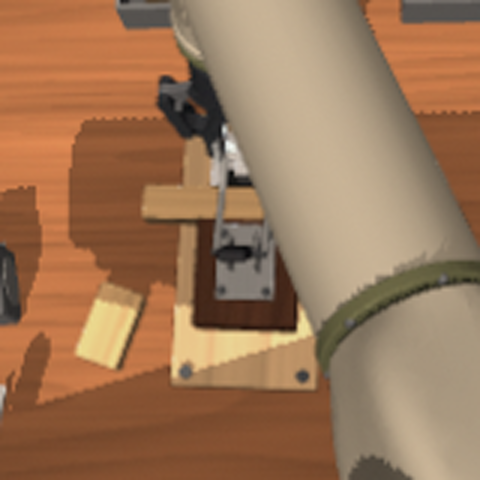

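Raising the bar is stopped at TCP z = 0.0655 with a clear downward reaction of about 20 N, so it is caught under the lip and against the wall. I'll ease off and open.

```bash
python3 -m handwheel '[[[0.0005,0,0.0025,0,0,0,0.03],[0.001,0,0.004,0,0,0,0.03],[0.001,0,0.004,0,0,0,0.03]]]'; python3 -c "
from h import *
st()"; python3 -m handwheel '[[[0.001,0,0,0,0,0,0.03],[0.001,0,0,0,0,0,0.03],[0.001,0,0,0,0,0,0.06],[0.001,0,0,0,0,0,0.0854],[0.001,0,0,0,0,0,0.0854],[0.001,0,0,0,0,0,0.0854]]]'; python3 -c "
from h import *
st()
"
```

```text
clock: 10.0
position: [0.6838, 0.0877, 0.0649]
ee_rot: [0.992, -0.03, -0.12, -0.004]
ft_force: [8.5, -0.8, 0.7]
grip_width: 0.512
t 10.0 tcpF [-0.0864  0.0005  0.0649] toolzF [ 0.238 -0.001 -0.971] toolyF [ 0.001  1.    -0.001] F [-8.57  0.29  0.74] w 43.7
clock: 10.75
position: [0.6818, 0.0881, 0.0635]
ee_rot: [0.992, -0.029, -0.123, -0.004]
ft_force: [-0.3, 0.1, 0.1]
grip_width: 1.002
t 10.75 tcpF [-0.0844  0.0002  0.0635] toolzF [ 0.245  0.    -0.97 ] toolyF [-0.  1.  0.] F [ 0.26 -0.12  0.15] w 85.6
```

```bash
python3 -m handwheel '[[[0,0,-0.03,0,0,0,0.0854],[0,0,-0.08,0,0,0,0.0854],[0,0,-0.14,0,0,0,0.0854],[0,0,-0.19,0,0.1,0,0.0854],[0,0,-0.19,0,0.24,0,0.0854],[0,0,-0.19,0,0.24,0,0.0854]]]'; python3 -c "
from h import *
st()
cv2.imwrite('pics/s7.png',manip.camera('scene'))
a=cv2.imread('pics/s7.png')[190:290,235:345]
cv2.imwrite('pics/c7.png',cv2.resize(a,None,fx=6,fy=6,interpolation=2))
for th in (1.3,1.45,1.6):
    c,s=np.cos(th),np.sin(th)
    print(th,[ (proj('scene',f2w(r*c,0,.085+r*s))-(235,190))*6 for r in (.04,.09)])
print('bar',[(proj('scene',f2w(-.089,y,.072))-(235,190))*6 for y in(-.023,.023)])
"
```

```text
clock: 11.5
position: [0.7259, 0.0861, 0.2482]
ee_rot: [1.0, -0.028, -0.004, 0.001]
ft_force: [-0.8, 0.6, 0.3]
grip_width: 0.997
t 11.5 tcpF [-0.1286 -0.0004  0.2482] toolzF [ 0.008  0.001 -1.   ] toolyF [-0.003  1.     0.001] F [ 0.8  -0.57  0.33] w 85.1
1.3 [array([306.11886045, 106.21834192]), array([320.90720691,  19.04075823])]
1.45 [array([303.50932395, 114.80636847]), array([314.97405221,  38.17566291])]
1.6 [array([300.67771841, 124.79830265]), array([308.43306737,  60.94687348])]
bar [array([299.12682525, 359.09016958]), array([199.4351092 , 334.36586975])]
```

View pics/c7.png

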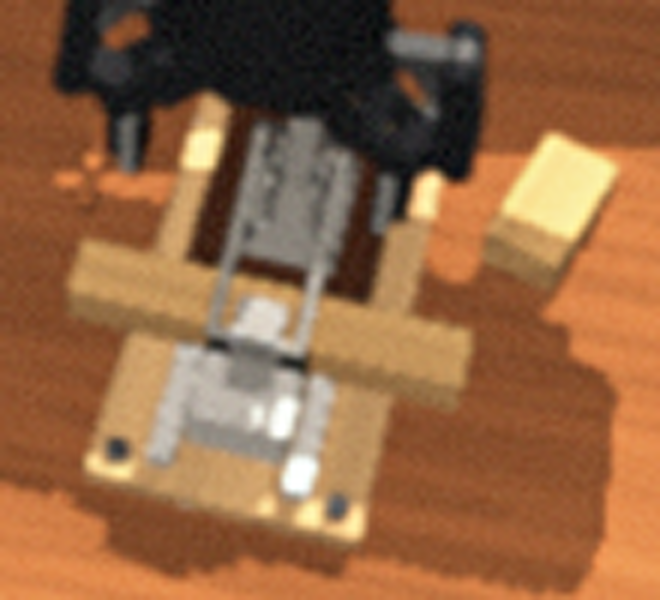

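The bar is hooked under the lip; its ends at (210,335) and (305,358) match the seat. Next I shut the fingers and come in on the keeper side of the handle.

```bash
python3 -c "
from h import *
go(-.045,.248);go(-.045,.157)"
python3 -m handwheel '[[[-0.02,0,0,0,0,0,0],[-0.04,0,0,0,0,0,0],[-0.06,0,0,0,0,0,0],[-0.084,0,0,0,0,0,0],[-0.084,0,0,0,0,0,0],[-0.084,0,0,0,0,0,0],[-0.084,0,0,0,0,0,0]]]' 40; python3 -c "
from h import *
st();go(-.045,.157)
cv2.imwrite('pics/s8.png',manip.camera('scene'))
a=cv2.imread('pics/s8.png')[160:260,235:345]
cv2.imwrite('pics/c8.png',cv2.resize(a,None,fx=6,fy=6,interpolation=2))"
```

```text
shift [-0.0847 -0.0005  0.001 ] rot [0.0012 0.0089 0.001 ]
shift [-0.0839 -0.0007  0.092 ] rot [0.0012 0.0089 0.001 ]
clock: 12.42
position: [0.6452, 0.0901, 0.248]
ee_rot: [1.0, -0.029, -0.004, -0.0]
ft_force: [0.3, 0.6, -0.1]
grip_width: -0.001
t 12.43 tcpF [-0.0478  0.0004  0.248 ] toolzF [ 0.008 -0.    -1.   ] toolyF [ 0.  1. -0.] F [-0.24 -0.63 -0.1 ] w -0.1
shift [-0.0021 -0.0004  0.0911] rot [-0.0003  0.0078 -0.0003]
```

View pics/c8.png

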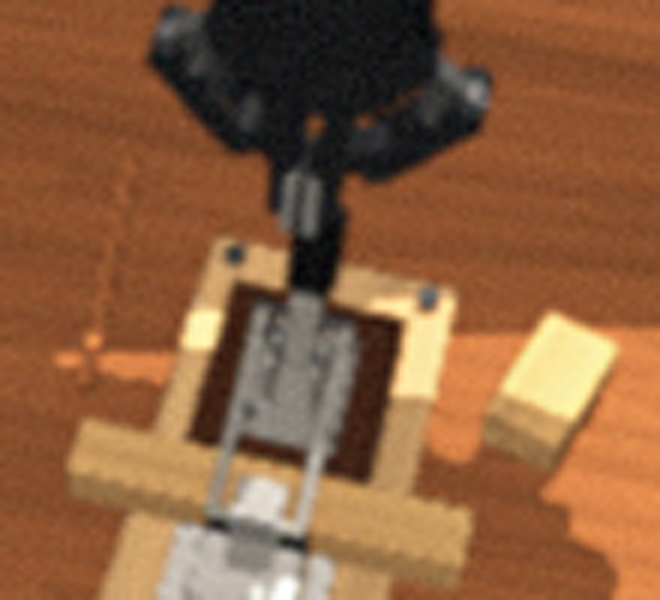

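The fingers are shut and in line with the handle grip at (318,250), which stands at about 1.5 rad.

```bash
python3 -m handwheel '[[[-0.001,0,0.03,0,0,0,0],[-0.002,0,0.06,0,0,0,0],[-0.002,0,0.091,0,0,0,0],[-0.002,0,0.091,0,0,0,0],[-0.01,0,0.091,0,0,0,0],[-0.018,0,0.091,0,0,0,0],[-0.024,0,0.091,0,0,0,0],[-0.028,0,0.091,0,0,0,0]]]'; python3 -c "
from h import *
st()
for th in(1.5,1.4,1.3,1.2,1.1,1.0,.9): go(.072*np.cos(th)-.006*np.sin(th)-.011,.085+.072*np.sin(th)+.006*np.cos(th))"
```

```text
clock: 13.48
position: [0.6156, 0.092, 0.1583]
ee_rot: [1.0, -0.029, -0.003, -0.0]
ft_force: [-0.1, 0.6, -0.2]
grip_width: 0.001
t 13.47 tcpF [-0.0181  0.0002  0.1583] toolzF [ 0.006  0.    -1.   ] toolyF [-0.  1.  0.] F [ 0.12 -0.63 -0.25] w 0.0
shift [-0.0062 -0.0002  0.0011] rot [0.0002 0.0061 0.0004]
shift [-0.0134 -0.0002  0.0014] rot [0.0002 0.0061 0.0004]
shift [-0.0206 -0.0002  0.0024] rot [0.0002 0.0061 0.0004]
shift [-0.0276 -0.0002  0.0042] rot [0.0002 0.0061 0.0004]
shift [-0.0344 -0.0003  0.0066] rot [0.0002 0.0061 0.0004]
shift [-0.0409 -0.0003  0.0097] rot [0.0002 0.0061 0.0004]
shift [-0.0471 -0.0003  0.0134] rot [0.0002 0.0061 0.0004]
```

```bash
python3 -m handwheel '[[[-0.003,0,0.001,0,0,0,0],[-0.006,0,0.001,0,0,0,0],[-0.01,0,0.001,0,0,0,0],[-0.0135,0,0.0015,0,0,0,0],[-0.017,0,0.002,0,0,0,0],[-0.0205,0,0.0025,0,0,0,0]]]'; python3 -c "
from h import *
st()
for th in(1.3,1.2,1.1,1.0,.9,.8): go(.072*np.cos(th)-.006*np.sin(th)-.011,.085+.072*np.sin(th)+.006*np.cos(th))"
```

```text
clock: 14.22
position: [0.5958, 0.0931, 0.1554]
ee_rot: [1.0, -0.029, -0.003, -0.0]
ft_force: [4.1, 0.9, -1.8]
grip_width: -0.002
t 14.22 tcpF [0.0018 0.0003 0.1554] toolzF [ 0.005 -0.    -1.   ] toolyF [-0.  1. -0.] F [-4.05 -1.12 -1.81] w -0.2
shift [-0.0007 -0.0003 -0.0005] rot [-0.0001  0.0055  0.0002]
shift [-0.0077 -0.0003  0.0012] rot [-0.0001  0.0055  0.0002]
shift [-0.0145 -0.0003  0.0036] rot [-0.0001  0.0055  0.0002]
shift [-0.0211 -0.0003  0.0067] rot [-0.0001  0.0055  0.0002]
shift [-0.0272 -0.0003  0.0105] rot [-0.0001  0.0055  0.0002]
shift [-0.033  -0.0003  0.0148] rot [-0.0001  0.0055  0.0002]
```

```bash
python3 -m handwheel '[[[-0.004,0,0.0005,0,0,0,0],[-0.008,0,0.001,0,0,0,0],[-0.0115,0,0.002,0,0,0,0],[-0.015,0,0.0035,0,0,0,0],[-0.018,0,0.005,0,0,0,0],[-0.021,0,0.0065,0,0,0,0]]]'; python3 -c "
from h import *
st()
for th in(1.0,.9,.8,.7,.6,.5,.4): go(.072*np.cos(th)-.006*np.sin(th)-.011,.085+.072*np.sin(th)+.006*np.cos(th))
cv2.imwrite('pics/s9.png',manip.camera('scene'))
a=cv2.imread('pics/s9.png')[160:260,235:345]
cv2.imwrite('pics/c9.png',cv2.resize(a,None,fx=6,fy=6,interpolation=2))"
```

```text
clock: 14.98
position: [0.5765, 0.0941, 0.1503]
ee_rot: [1.0, -0.03, -0.001, -0.0]
ft_force: [8.0, -0.6, 3.1]
grip_width: 0.002
t 14.97 tcpF [0.021  0.0004 0.1503] toolzF [ 0.001 -0.001 -1.   ] toolyF [ 0.001  1.    -0.001] F [-7.99  0.16  3.14] w 0.2
shift [-0.0018 -0.0004  0.0014] rot [-0.0007  0.0015 -0.0006]
shift [-0.008  -0.0004  0.0051] rot [-0.0007  0.0015 -0.0006]
shift [-0.0138 -0.0004  0.0094] rot [-0.0007  0.0015 -0.0006]
shift [-0.0192 -0.0004  0.0143] rot [-0.0007  0.0015 -0.0006]
shift [-0.024  -0.0004  0.0197] rot [-0.0007  0.0015 -0.0006]
shift [-0.0283 -0.0004  0.0255] rot [-0.0007  0.0015 -0.0006]
shift [-0.0319 -0.0004  0.0317] rot [-0.0007  0.0015 -0.0006]
```

View pics/c9.png

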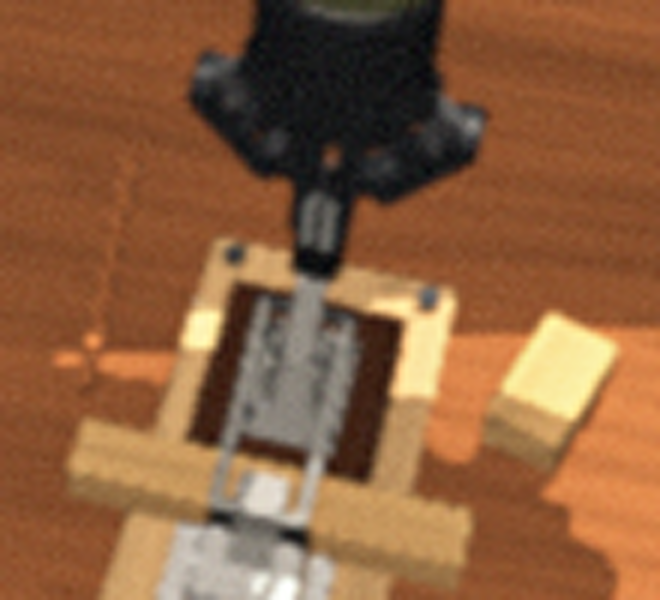

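```bash
python3 -m handwheel '[[[-0.0035,0,0.002,0,0,0,0],[-0.007,0,0.0045,0,0,0,0],[-0.01,0,0.0065,0,0,0,0],[-0.013,0,0.009,0,0,0,0],[-0.016,0,0.0115,0,0,0,0],[-0.019,0,0.0145,0,0,0,0]]]'; python3 -c "
from h import *
st()
for th in(.7,.6,.5,.4,.3,.2): go(.072*np.cos(th)-.006*np.sin(th)-.011,.085+.072*np.sin(th)+.006*np.cos(th))"
```

```text
clock: 15.78
position: [0.5569, 0.0953, 0.1364]
ee_rot: [1.0, -0.029, -0.001, -0.0]
ft_force: [2.5, -2.1, 9.3]
grip_width: -0.001
t 15.78 tcpF [0.0407 0.0003 0.1364] toolzF [ 0.003 -0.    -1.   ] toolyF [ 0.  1. -0.] F [-2.57  1.94  9.35] w -0.1
shift [ 0.0005 -0.0003  0.0004] rot [-0.0002  0.0025 -0.0003]
shift [-0.0043 -0.0003  0.0058] rot [-0.0002  0.0025 -0.0003]
shift [-0.0086 -0.0003  0.0117] rot [-0.0002  0.0025 -0.0003]
shift [-0.0123 -0.0003  0.0179] rot [-0.0002  0.0025 -0.0003]
shift [-0.0153 -0.0003  0.0244] rot [-0.0002  0.0025 -0.0003]
shift [-0.0176 -0.0003  0.0313] rot [-0.0002  0.0025 -0.0003]
```

```bash
python3 -m handwheel '[[[-0.0025,0,0.003,0,0,0,0],[-0.005,0,0.006,0,0,0,0],[-0.007,0,0.009,0,0,0,0],[-0.009,0,0.0125,0,0,0,0],[-0.011,0,0.0155,0,0,0,0],[-0.0125,0,0.0185,0,0,0,0]]]'; python3 -c "
from h import *
st()
for th in(.5,.4,.3,.2,.1,0,-.05): go(.072*np.cos(th)-.006*np.sin(th)-.011,.085+.072*np.sin(th)+.006*np.cos(th))"
```

```text
clock: 16.52
position: [0.543, 0.0962, 0.1169]
ee_rot: [1.0, -0.029, -0.003, -0.0]
ft_force: [0.0, -0.8, 4.7]
grip_width: -0.001
t 16.52 tcpF [0.0546 0.0003 0.1169] toolzF [ 0.006  0.    -1.   ] toolyF [-0.  1.  0.] F [-0.05  0.76  4.68] w -0.1
shift [ 0.0053 -0.0003 -0.0079] rot [0.0001 0.0056 0.0001]
shift [ 0.0016 -0.0003 -0.0017] rot [0.0001 0.0056 0.0001]
shift [-0.0014 -0.0003  0.0049] rot [0.0001 0.0056 0.0001]
shift [-0.0037 -0.0003  0.0117] rot [0.0001 0.0056 0.0001]
shift [-0.0053 -0.0003  0.0187] rot [0.0001 0.0056 0.0001]
shift [-0.0062 -0.0003  0.0259] rot [0.0001 0.0056 0.0001]
shift [-0.0064 -0.0003  0.0295] rot [0.0001 0.0056 0.0001]
```

```bash
python3 -m handwheel '[[[-0.001,0,0.003,0,0,0,0],[-0.002,0,0.006,0,0,0,0],[-0.003,0,0.0095,0,0,0,0],[-0.004,0,0.013,0,0,0,0],[-0.005,0,0.0165,0,0,0,0],[-0.0055,0,0.02,0,0,0,0],[-0.006,0,0.023,0,0,0,0],[-0.006,0,0.026,0,0,0,0]]]'; python3 -c "
from h import *
st()"
```

```text
clock: 17.52
position: [0.5366, 0.0966, 0.0907]
ee_rot: [1.0, -0.029, -0.003, 0.0]
ft_force: [-11.2, -2.7, 30.4]
grip_width: -0.0
t 17.52 tcpF [0.061  0.0002 0.0907] toolzF [ 0.007  0.    -1.   ] toolyF [-0.  1.  0.] F [10.99  3.34 30.42] w -0.0
```

The handle is at its stop (TCP at 90.7 mm, 30 N), so I lift straight off and inspect.

```bash
python3 -m handwheel '[[[0,0,-0.01,0,0,0,0],[0,0,-0.04,0,0,0,0],[0,0,-0.08,0,0,0,0],[0,0,-0.13,0,0,0,0],[0,0,-0.18,0,0,0,0],[0,0,-0.18,0,0,0,0]]]'; python3 -m handwheel '[[[-0.06,0,0,0,0,0,0],[-0.12,0,0,0,0,0,0],[-0.12,0,0,0,0,0,0],[-0.12,0,0,0,0,0,0]]]'; python3 -c "
from h import *
st()
cv2.imwrite('pics/s10.png',manip.camera('scene'))
cv2.imwrite('pics/t10.png',manip.camera('top'))
a=cv2.imread('pics/s10.png')[190:290,235:345]
cv2.imwrite('pics/c10.png',cv2.resize(a,None,fx=6,fy=6,interpolation=2))
for th in (0,.1,.2): print(th,[(proj('scene',f2w(r*np.cos(th),0,.085+r*np.sin(th)))-(235,190))*6 for r in(.04,.09)])
"
```

```text
clock: 18.27
position: [0.5395, 0.0972, 0.2745]
ee_rot: [1.0, -0.029, 0.0, -0.001]
ft_force: [0.6, 0.7, -0.8]
grip_width: 0.002
clock: 18.77
position: [0.4183, 0.1032, 0.2711]
ee_rot: [1.0, -0.029, -0.003, 0.0]
ft_force: [0.5, -0.3, -0.3]
grip_width: 0.0
t 18.77 tcpF [0.1795 0.0006 0.2711] toolzF [ 0.006  0.001 -1.   ] toolyF [0.    1.    0.001] F [-0.54  0.3  -0.31] w 0.0
0 [array([313.27610221, 105.49340269]), array([335.00941031,  26.53550843])]
0.1 [array([313.8415734 , 100.93990903]), array([336.40228122,  15.97693776])]
0.2 [array([314.22508311,  97.05434369]), array([337.41706991,   6.76239911])]
```

View pics/c10.png

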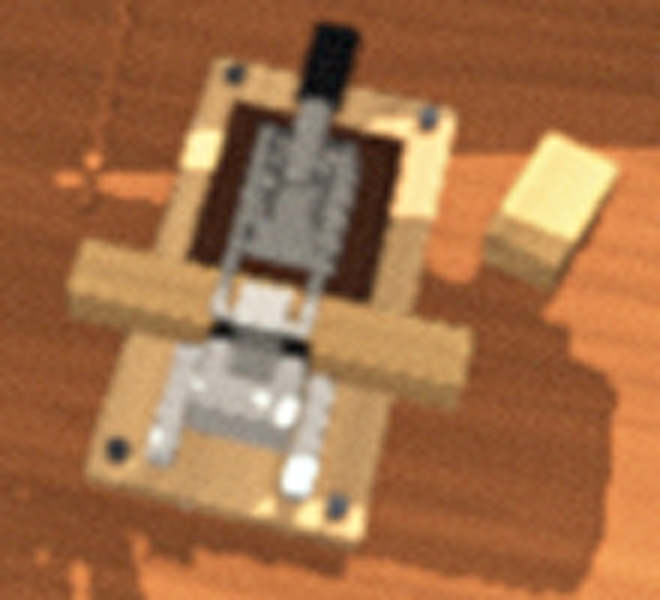

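View pics/s10.png

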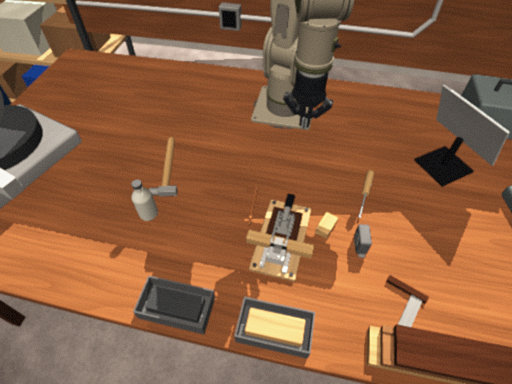

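The handle lies level: its tip is at (338,25), against (335,26) predicted for closed. The loop is still hooked, the jaw block has moved towards the blank, and the other things haven't moved. Handing in.

```bash
python3 -c "
from h import *
a=cv2.imread('pics/scene0.png').astype(int);b=cv2.imread('pics/s10.png').astype(int)
# jaw front face shift estimate: column profile through plate
for n,im in(('before',a),('after',b)): print(n,im[250:272,270:275].mean((1,2)).round().astype(int))
print(manip.hand_in())"
```

```text
before [162 159 157 152 162 178 183 181 178 177 161 143 138 140 143 148 150 153
 152 154 153 154]
after [167 162 173 186 186 185 182 179 164 146 142 144 145 154 156 156 157 156
 158 155 159 159]
the job is handed in; nothing more can be done
None
```

The blank is clamped and the job is handed in; no verdict was given. It took about 19 s of the 64 s allowed.

**What I did**
- I found the fixture from its base corners in both views. The base came out within about 4 mm of 250 x 130 mm, and the loop 99 mm long against 98.5 mm given.
- I gripped the loop at its bar, carried it over and down the far side of the keeper, and pulled it in until it met the keeper wall. The handle was at about 1.5 rad then, and wrist force peaked near 17 N across.
- I lifted the bar to check it was caught; the lip stopped it, with up to about 21 N down at the wrist. I then eased off and let go.
- I pressed the handle round with shut fingers. That took about 10 N at most, falling to about 5 N near 0.37 rad.

**Last checks**
- **Handle:** closed. The fingers stopped at 90.7 mm, where the grip's top face should be at 91 mm, and the picture agrees with an angle near zero.
- **Loop and jaw:** the bar is still under the lip. The jaw's front edge moved about 2 pixels towards the blank, which I put at more than 3 mm but did not measure finely.
- **Bench:** the other things look unmoved, and the arm is clear of everything.

**What disagreed or ran close**
- The final press peaked at 30 N vertically, about 32 N in all (limit 40), because I drove slightly past the stop.
- During the lift test the combined wrist force reached about 26 N. The limit is 25 N on the keeper itself, which I could not measure directly. I estimate the keeper took less, because part of the wrist force was handle friction.
- The bar sat about 5 mm lower in the pads than the pictures suggested, so the lift test met the lip later than expected.
- The keeper was felt about 4 mm further from the pivot than nominal.

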